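Hold a glass cuvette in the lamp beam for a light study

ROBOT

A 6-joint arm with a two-finger parallel gripper is mounted at the origin on the work surface. World frame = base frame: x ahead of the robot, y to its left, z up, the work surface at z = 0. Lengths are in m, angles in rad, forces in N, time in s.
With the tool pointing down it reaches from about 0.25 to 0.85 m from the base axis. Payload 12.5 kg.
Tool frame: the origin (TCP) lies on the centre line of the jaws, within the pads' length; the fingertips stand 25 mm ahead of it and the grasp point (between the pads) lies 6 mm ahead of it; z points along the fingers, y is the line along which they close (so a half turn about z gives the same grasp; the last joint's range is limited). The gripper opens to 93 mm and grips with 3 to 60 N. Pads are 15 mm wide; open, the fingers measure 128 mm over their backs; the gripper's body (75 mm by 188 mm) begins 65 mm behind the grasp point.
Start: joints at [1.154, 0.351, 1.652, -0, 1.139, -0.085], TCP at [0.179, 0.52, 0.244] pointing down, gripper open.
Joint ranges: [-2.75, 2.75], [-0.79, 2.1], [0.01, 2.65], [-1.57, 4.71], [0.07, 3.14], [-2.87, 2.87]. Speed limits (rad/s): [2.22, 2.22, 2.79, 3.14, 3.14, 3.14].

INTERFACE

Orientations are given as a rotation vector (axis times angle).
In Python, from bench import r, optics, order gives the robot as it stands. The module is installed in compiled form; this text tells all that it offers.
- The arm moves only by the tool servo_tool, never from a script. Its argument "targets" is text: rows parted by semicolons, each of 7 numbers parted by spaces: the closure, from -1 (fully open) to 1 (shut), so that 0 is half open, then the shift along the tool's x, y, z in units of 250 mm (1.0 is 250 mm), then the turn, a rotation vector about the tool's x, y, z in units of 360 degrees (1.0 is 360 degrees). A call has 1 to 12 rows; each row is the pose to reach, as a shift and turn from the pose commanded when the call began, along the tool's axes at that moment, turning the shorter way round; what a row does not reach only later rows make up. A row lasts 1/8 s, in which the tool goes at most 62.5 mm and 10.7 degrees, less where a joint would pass 70% of its speed; a pose out of reach is approached as far as the arm can. A call with a number of a shift or a turn outside -1 to 1 is refused whole. A call with a gripper value outside its range is refused whole. The fingers move at their own pace and stop on an object; "grip_force" is the grip in N (left out, the last holds). Time passes only in rows, so rows that repeat a pose let the fingers close. It gives the time, the measured TCP pose, the force and the opening at its end, in the units of the state.
- r.read_state(): the state, without advancing time (a new reading comes with each control period).
- optics.grab_frame(name): name is "side" or "top" or "wrist"; returns the picture (384x512x3 uint8, red, green, blue); there is no depth.
- optics.calibration(name): a dict with "fx", "fy", "cx", "cy" (pixels), "camera_from_world" (4x4, takes a point from world to camera coordinates); the wrist camera has in their place "mount" (4x4, takes a point from camera to tool coordinates, whose origin is the TCP and whose axes are the flange's). Camera axes: x right, y up, looking along -z (the intrinsics and any distortion apply to the point x, -y, -z); pixel columns grow to the right and rows downward; lengths in m; the calibration is good to about 2 mm. The wrist camera is an equidistant fisheye: a pixel r from the principal point sees the ray r / f radians off the axis. A picture is of the moment at which its call begins: read the wrist's pose just before it. calibration takes no time and is no camera call.
- order.hand_in(): hands the job in, once; it reports no verdict.
The state is a dict: "clock": time; "joint_positions": joint angles; "joint_vel": joint speeds; "tau": joint torques, N m; "eef_pos": TCP position; "eef_rot": TCP orientation; "ft_force": force on the tool from outside, world axes, zero at the start; "wrist_torque": the same for the moment, N m; "opening": finger opening in m.
Only numpy, scipy, OpenCV 4.12 (cv2) and the standard library are available. Lean on these libraries where they do the work, as an engineer would, in place of code of your own. Each camera call takes 0.05 s, during which the arm holds its last target. There are 200 camera calls.

TASK

Set up a light study for the sheet on the easel: take the orange mask off its small parking stand, hook it over the long rail at the blue band, slide it along the rail (without lifting it) until it is centred on the red band, and let go of it there. Then pick up the glass cuvette by its two white frosted faces only, never touching the clear glass, and hold it upright in the lamp's beam, centred over the white ring at beam height with its clear faces square to the beam; finish while still holding it there. Leave the eraser, ink jar and pencil cup alone.

Things in the scene. Friction and masses are not known exactly. Their poses are not given: they have to be found in the camera images.
- hanger_grip (a point): Grip point of the orange mask hanger: the centre of the free part of its upright fin, 30 mm above point hanger_seat. The fin is 30 mm long (x), 12 mm thick (y); its top is 17 mm above this point, its foot on the saddle 25 mm below it. x runs along the bar that the hanger sits on, y across the bar, z up.
- hanger_seat (a point): Point under the middle of the hanger's saddle: it lies on the bar's top face, on its centre line, when the hanger sits on a bar; axes as hanger_grip. The saddle is an upside-down channel 40 mm long (x) with 18 mm clear inside width, for the 12 mm square bars. It sits upright by itself and slides with ordinary friction; either way round on the rail will do.
- hanger: The whole orange mask hanger, about 0.12 kg; origin and axes as hanger_seat. On its +y side (y 9 to 13 mm) an orange plate 60 mm wide with a 20 x 24 mm window hangs to 90 mm below the origin, the window's centre 55 mm below it; on its -y side a dark counterweight (y -9 to -19 mm) hangs to 20 mm below.
- park: Small fixed parking stand on which the hanger sits at the start: a 12 mm square bar, 70 mm long (x), top face 110 mm above the table, on one post under its middle and a foot 90 x 70 x 8 mm. Origin on the table under the bar's middle. The hanger lifts straight up off it.
- rail: Fixed rail stand: a 12 mm square horizontal aluminium bar, 280 mm long along its x axis (away from the robot), top face 170 mm above the table, on a thin post 12 mm square at each end, with feet 50 x 90 x 8 mm. Origin on the table under the bar's middle.
- blue_band (a point): Centre of the 50 mm long blue band on the near end of the rail, on the bar's top face (170 mm high); x along the rail away from the robot, y across, z up.
- red_band (a point): Centre of the 50 mm long red band on the rail, on the bar's top face (170 mm high); x along the rail away from the robot, y across (towards the lamp), z up. The 40 mm saddle centred on it leaves 5 mm of red at each end. It lies straight over the lamp's beam.
- light_spot (a point): The place in the lamp's beam where the cuvette's centre is to be held: 115 mm above the table, straight above the white ring (36 mm across) on the lamp's black base strip, 125 mm from the rail on the side away from the lamp. The beam runs level along -y of this frame, x is across the beam (along the rail), z up.
- lamp: Fixed lamp: black base strip 44 mm wide (x), 330 mm long (y from -160 to 170 mm), 8 mm thick, passing under the rail; lamp head 56 mm across, axis 115 mm high, from 65 to 150 mm on the +y side of the rail. A faint yellow beam runs from it along -y to the fixed easel (260 mm wide, 350 mm tall, 500 mm beyond the rail). Origin on the table straight under the red band.
- cell_center (a point): Centre (half-way up, 30 mm above its underside) of the glass cuvette, 24 mm (x) by 26 mm (y) by 60 mm tall (z), open-topped, about 0.06 kg. Its two white frosted faces are those at -x and +x, 24 mm apart, the full 26 mm wide and 60 mm tall: grip along its x. Its clear glass faces are at -y and +y. It stands upright on the wooden pencil box at the start.
- cell: The whole cuvette; origin at the centre of its underside, axes as point cell_center.
- cell_clear: The cuvette's clear panes and base (between the frosted panes), not to be touched by the robot; origin at the centre of the cuvette's underside, same axes.
- pencil_box: Fixed closed wooden pencil box, 130 x 100 mm, 40 mm high, on which the cuvette stands; origin at the centre of its underside.
- eraser: White eraser with a blue sleeve, 55 x 22 x 14 mm, on the table; leave alone. Origin at the centre of its underside.
- ink: Amber ink jar, 44 mm across, 55 mm tall; leave alone. Origin at the centre of its underside.
- pencil_cup: White cup 70 mm across, 90 mm tall, with pencils reaching 155 mm; leave alone. Origin at the centre of its underside.

How it is judged:
On the way, in this order (a step that is already met when the one before it is completed fails the run):
1. the mask is hooked over the rail at the blue band (x of hanger_seat in the frame of blue_band between -0.025 and 0.025 m and y of hanger_seat in the frame of blue_band between -0.008 and 0.008 m and z of hanger_seat in the frame of blue_band between -0.003 and 0.004 m and angle between hanger_seat's own z axis and vertical below 0.12 rad), for 0.1 s.
2. the mask sits on the rail centred on the red band, let go (x of hanger_seat in the frame of red_band between -0.006 and 0.006 m and y of hanger_seat in the frame of red_band between -0.008 and 0.008 m and z of hanger_seat in the frame of red_band between -0.003 and 0.004 m and angle between hanger_seat's own z axis and vertical below 0.12 rad and contact force between the fingers and hanger below 0.1 N), for 0.2 s.
3. the cuvette is lifted in the fingers (contact force between the fingers and cell above 0.5 N and contact force between cell and pencil_box below 0.02 N and height (world z) of cell_center above 0.085 m), for 0.2 s.
At the end, for the whole second after the job is handed in: Mask upright on the rail within 6 mm of the red band's middle, let go. Cuvette held still by the fingers alone, centre within 8 mm of the beam sideways, 10 mm in height, 15 mm along it from above the ring; upright within 7 degrees, clear faces square to the beam within 8 degrees (all of step 2 and x of cell_center in the frame of light_spot between -0.008 and 0.008 m and y of cell_center in the frame of light_spot between -0.015 and 0.015 m and z of cell_center in the frame of light_spot between -0.01 and 0.01 m and angle between cell_center's own z axis and vertical below 0.12 rad and angle between the y axis of cell and the y axis of light_spot, either way round below 0.14 rad and contact force between the fingers and cell above 0.5 N and linear speed of cell below 0.02 m/s and contact force between cell and lamp below 0.02 N and contact force between cell and rail below 0.02 N and contact force between cell and hanger below 0.02 N); the arm keeps its last pose, push and grip.
It fails at once if the robot touches the cuvette's clear glass (contact force between any of the fingers, the arm and cell_clear above 0.3 N).
It fails at once if the mask is lifted off the rail past the blue band instead of slid (x of hanger_seat in the frame of blue_band between 0.045 and 0.2 m and y of hanger_seat in the frame of blue_band between -0.015 and 0.015 m and z of hanger_seat in the frame of blue_band between 0.008 and 0.04 m).
It fails at once if the mask or the cuvette is tipped over (angle between any of hanger_seat, cell_center's own z axis and vertical above 0.6 rad).
It fails at once if a bystander is moved (distance of any of eraser, ink, pencil_cup from where it was at the start of the episode above 0.025 m).
It also fails if it takes over 72 s, if anything falls off the work surface, if the arm or the gripper's body presses on something with over 40 N, if the wrist force passes 120 N, or if a joint passes its speed limit or range.

## Working session

There is one attempt and no reset: what is moved stays moved. The work goes in short steps, Python scripts to look and compute and a tool call to move; the robot and the scene stay as the last step left them, time stands still between calls to the robot, and variables do not carry over. Pictures are saved under pics/ and viewed, on a budget of 10 in all, crops included, one or two more only if the job needs it, and the job is handed in when it is done.

Besides the shell and the picture viewer there is one more tool, called after "Request:" by a JSON object that holds its "api" and its "payload". servo_tool: Moves the arm, as the interface text tells. Shifts and turns lie within -1 to 1; 1 stands for 250 mm of shift or 360 degrees of turn. Its arguments: {"type":"object","properties":{"targets":{"type":"string"},"grip_force":{"type":"number"}},"required":["targets"]}

```bash
mkdir -p pics; python3 - <<'E'
from bench import r,optics
import cv2,numpy as np
np.set_printoptions(precision=4,suppress=True)
print(r.read_state())
for n in("side","top","wrist"):
    c=optics.calibration(n);print(n,c)
    im=optics.grab_frame(n);np.save(f'pics/{n}0.npy',im);cv2.imwrite(f'pics/{n}0.png',im[:,:,::-1])
E
```

```text
{'clock': 0.0, 'joint_positions': array([ 1.1544,  0.3513,  1.6524,  0.    ,  1.1391, -0.0846]), 'joint_vel': array([-0.0008,  0.0007, -0.0008, -0.0006, -0.0004,  0.001 ]), 'tau': array([ -0.0009, -49.7325, -28.5253,   0.0699,   0.0258,  -0.    ]), 'eef_pos': array([0.179 , 0.5197, 0.2431]), 'eef_rot': array([-0.5188, -3.0982,  0.0017]), 'ft_force': array([-0.5723,  0.4738, -0.4675]), 'wrist_torque': array([-0.0334, -0.0389,  0.0302]), 'opening': 0.09303543162782485}
side {'fx': 426.4892318767463, 'fy': 426.4892318767463, 'cx': 256.0759747390298, 'cy': 182.68497154656245, 'camera_from_world': array([[-0.9928, -0.1182, -0.0188,  0.5354],
       [ 0.0425, -0.4946,  0.8681, -0.1178],
       [-0.1119,  0.8611,  0.496 , -1.0587],
       [ 0.    ,  0.    ,  0.    ,  1.    ]])}
top {'fx': 352.4681571851877, 'fy': 352.4681571851877, 'cx': 254.70104065700744, 'cy': 188.52053538253216, 'camera_from_world': array([[-0.0221, -0.9994, -0.0262,  0.0589],
       [ 0.996 , -0.0243,  0.0855, -0.5376],
       [-0.0861, -0.0242,  0.996 , -0.9401],
       [ 0.    ,  0.    ,  0.    ,  1.    ]])}
wrist {'fx': 297.3186396354542, 'fy': 297.3186396354542, 'cx': 254.94806304400302, 'cy': 188.1747148729184, 'mount': array([[-0.0003,  0.9589,  0.2836,  0.0784],
       [ 1.    ,  0.0002,  0.0005,  0.0001],
       [ 0.0005,  0.2836, -0.9589, -0.1418],
       [ 0.    ,  0.    ,  0.    ,  1.    ]])}
```

View pics/top0.png

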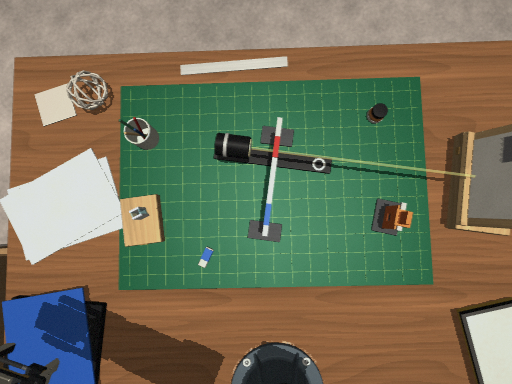

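View pics/side0.png

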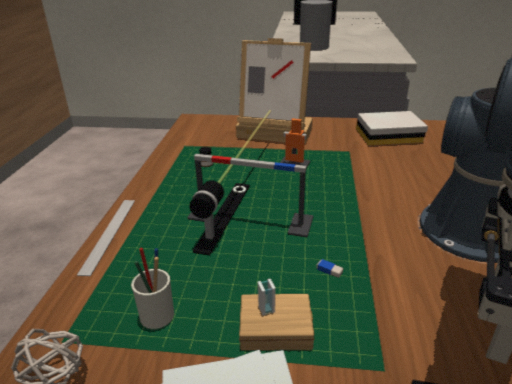

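The top view shows the rail running from (265,235) to (279,118), with blue at about (267,215) and red at about (276,147). The mask is near (395,216), the ring at (319,164), and the cuvette at (138,213) on its box. The side view agrees. Next I'll measure these by colour.

```bash
cat > h.py <<'E'
import cv2,numpy as np
from bench import r,optics
from scipy.spatial.transform import Rotation as R
np.set_printoptions(precision=4,suppress=True)
def cam(n):
    c=optics.calibration(n);T=c['camera_from_world'];return c,T[:3,:3],T[:3,3]
def ray(n,uv):
    c,A,t=cam(n);uv=np.atleast_2d(uv).astype(float)
    d=np.c_[(uv[:,0]-c['cx'])/c['fx'],-(uv[:,1]-c['cy'])/c['fy'],-np.ones(len(uv))]
    return -A.T@t,d@A
def plane(n,uv,z):
    o,d=ray(n,uv);return o+d*((z-o[2])/d[:,2])[:,None]
def proj(n,P):
    c,A,t=cam(n);q=np.atleast_2d(P)@A.T+t
    return np.c_[c['cx']+c['fx']*q[:,0]/-q[:,2],c['cy']-c['fy']*q[:,1]/-q[:,2]]
def wpose(s):
    c=optics.calibration('wrist');M=c['mount'];Rt=R.from_rotvec(s['eef_rot']).as_matrix()
    return c,s['eef_pos']+Rt@M[:3,3],Rt@M[:3,:3]
def wray(s,uv):
    c,o,A=wpose(s);uv=np.atleast_2d(uv).astype(float)-[c['cx'],c['cy']]
    rr=np.linalg.norm(uv,axis=1);th=rr/c['fx'];k=np.sin(th)/np.maximum(rr,1e-9)
    return o,np.c_[uv[:,0]*k,-uv[:,1]*k,-np.cos(th)]@A.T
def wplane(s,uv,z):
    o,d=wray(s,uv);return o+d*((z-o[2])/d[:,2])[:,None]
def wproj(s,P):
    c,o,A=wpose(s);q=(np.atleast_2d(P)-o)@A;x,y=q[:,0],-q[:,1];n=np.hypot(x,y)
    rr=c['fx']*np.arctan2(n,-q[:,2]);return np.c_[c['cx']+rr*x/n,c['cy']+rr*y/n]
def hsv(im):return cv2.cvtColor(im,cv2.COLOR_RGB2HSV)
def rng(im,lo,hi):return cv2.inRange(hsv(im),np.array(lo),np.array(hi))
def blobs(m,amin=15):
    n,l,s,c=cv2.connectedComponentsWithStats(m)
    return [(s[i,4],s[i,:4],c[i],cv2.minAreaRect(np.argwhere(l==i)[:,::-1].astype(np.float32))) for i in range(1,n) if s[i,4]>=amin]
def snap(n,tag):
    s=r.read_state();im=optics.grab_frame(n);np.save(f'pics/{n}{tag}.npy',im);cv2.imwrite(f'pics/{n}{tag}.png',im[:,:,::-1]);return s,im
def to_tool(s,P):  # shift of TCP to world point P in move units
    return R.from_rotvec(s['eef_rot']).inv().apply(np.array(P)-s['eef_pos'])/.25
E
python3 - <<'E'
from h import *
im=np.load('pics/top0.npy')
for nm,lo,hi in(("red",(0,150,90),(6,255,255)),("blue",(100,120,80),(125,255,255)),("orange",(7,170,90),(16,255,255)),("white",(0,0,190),(180,50,255)),("grey",(0,0,120),(180,60,255)),("wood",(10,60,150),(22,160,255))):
    for a,b,c,q in blobs(rng(im,lo,hi)):
        if 120<c[0]<430 and 80<c[1]<290:
            z=.17 if nm in("red","blue") else .008 if nm=="white" else .04
            print(nm,a,b,c,'rect',np.array(q[0]),np.array(q[1]),round(q[2],1),'P',plane('top',c,z)[0])
o,_=ray('top',[0,0]);print('cam',o, ray('side',[0,0])[0])
crop=cv2.resize(im[170:270,350:430],None,fx=6,fy=6,interpolation=2);crop2=cv2.resize(im[190:250,110:170],None,fx=5,fy=5,interpolation=2)
can=np.zeros((600,790,3),np.uint8);can[:600,:480]=crop;can[:300,480:780]=crop2
si=np.load('pics/side0.npy');can[300:600,480:780]=cv2.resize(si[110:170,270:330],None,fx=5,fy=5,interpolation=2)
cv2.imwrite('pics/c1.png',can[:,:,::-1])
E
```

```text
red 112 [272 136   8  21] [275.6161 146.3839] rect [275.9 146.2] [ 5.7983 20.5061] 8.1 P [ 0.6239 -0.0082  0.17  ]
blue 117 [263 204   8  21] [266.8462 214.1026] rect [266.7295 213.9754] [ 5.9754 20.4611] 5.2 P [0.4664 0.0162 0.17  ]
blue 98 [201 248  12  14] [206.4082 254.3163] rect [206.5 254.5] [ 8.4971 11.1803] 26.6 P [0.3777 0.1568 0.17  ]
orange 43 [397 211  12  13] [400.5814 215.8837] rect [401.0138 215.2345] [ 7.308  15.6126] 41.6 P [ 0.4555 -0.3378  0.04  ]
orange 28 [401 217  10   9] [407.1429 221.4286] rect [406.9262 221.6885] [ 6.1458 11.1392] 39.8 P [ 0.4405 -0.3541  0.04  ]
white 86 [275 117   7  19] [278.3837 126.3256] rect [278.4154 126.1769] [ 4.5893 18.3571] 7.1 P [ 0.7144 -0.0238  0.008 ]
white 90 [136 118  14  25] [143.0778 132.4111] rect [142.8379 129.7581] [24.1698 12.4844] 87.1 P [0.708  0.3605 0.008 ]
white 20 [223 138   4   9] [224.55 142.35] rect [224.5 142. ] [2.3016 8.0556] 9.5 P [0.6728 0.1289 0.008 ]
white 227 [267 157  10  47] [271.4229 180.3348] rect [271.3615 180.1077] [ 4.9614 46.265 ] 7.1 P [ 0.5619 -0.0002  0.008 ]
white 21 [313 158  12   5] [318.7
[... 1330 characters left out ...]
 [401 202   6   8] [403.4615 205.7692] rect [403.5 205.5] [7. 5.] 90.0 P [ 0.482  -0.3469  0.04  ]
grey 72 [129 207  13  13] [135.     212.7222] rect [135.3 212.6] [10.2859 10.7331] 63.4 P [0.4798 0.3703 0.04  ]
grey 70 [262 225   7  12] [265.1286 230.3714] rect [265.  230.5] [11.  6.] 90.0 P [0.4251 0.0208 0.04  ]
grey 25 [397 226   6   5] [399.24 227.96] rect [399.5 228. ] [4. 5.] 90.0 P [ 0.4239 -0.3325  0.04  ]
grey 59 [198 259  10   9] [202.4576 262.9322] rect [202.5 263. ] [8.0498 6.7082] 26.6 P [0.3429 0.1889 0.04  ]
wood 1526 [120 195  41  51] [140.1206 220.9836] rect [139.8415 220.0732] [48.0377 36.332 ] 83.7 P [0.4573 0.3562 0.04  ]
cam [0.4558 0.0231 0.9838] [0.418  0.9167 0.6375]
```

View pics/c1.png

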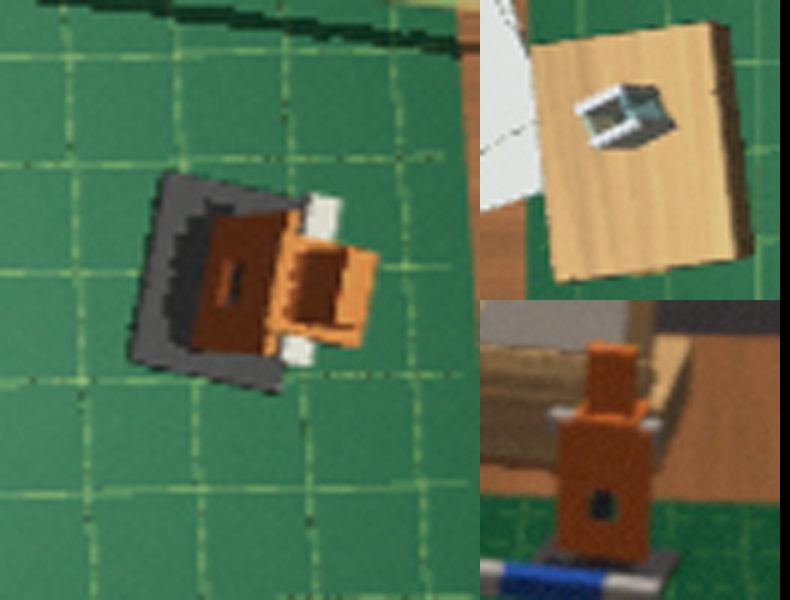

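The crop shows the mask's plate on the +y side of the park bar, with the white bar ends visible at px (403,206) and (399,228). The cuvette's two white frosted walls run at roughly 30° in the image. The ring position agrees with red band + 125 mm. Now I'll work out the hanger pose.

```bash
python3 - <<'E'
from h import *
im=np.load('pics/top0.npy')
g=(im.min(2)>110)
# bar end extremes (subpixel guess from crop): end1 outer edge mid, end2 outer edge mid
f=lambda x,y:(350+x/6-.5,170+y/6-.5)
e1=np.array(f(326,193));e2=np.array(f(296,366))
P=plane('top',[e1,e2],.11);print('bar ends',P,np.linalg.norm(P[1]-P[0]),'mid',P.mean(0))
d=P[0]-P[1];print('bar yaw',np.degrees(np.arctan2(d[1],d[0])))
q=[f(352,247),f(380,255),f(368,347),f(340,342)]
F=plane('top',q,.157);print('fin top',F,F.mean(0))
# side view plate & fin
si=np.load('pics/side0.npy')
for a,b,c,_ in blobs(rng(si,(5,170,90),(16,255,255)),60):print('side orange',a,b,c)
print('pred side seat, fin top',proj('side',[[*P.mean(0)[:2],.11],[*F.mean(0)[:2],.157]]))
B=plane('top',[266.85,214.1],.17)[0];Rd=plane('top',[275.62,146.38],.17)[0]
d=Rd-B;print('rail yaw',np.degrees(np.arctan2(d[1],d[0])),np.linalg.norm(d))
for c,s in((("red"),((0,150,90),(6,255,255))),("blue",((100,120,80),(125,255,255)))):
    for a,b,cc,_ in blobs(rng(si,*s),60):
        if 190<cc[0]<310 and 140<cc[1]<200: print(c,a,b,cc)
print('pred side',proj('side',[B,Rd]))
E
```

```text
bar ends [[ 0.4901 -0.321   0.11  ]
 [ 0.4201 -0.3048  0.11  ]] 0.07180740822758683 mid [ 0.4551 -0.3129  0.11  ]
bar yaw -12.982952963085644
fin top [[ 0.4672 -0.3112  0.157 ]
 [ 0.4638 -0.3217  0.157 ]
 [ 0.4287 -0.315   0.157 ]
 [ 0.4308 -0.3045  0.157 ]] [ 0.4476 -0.3131  0.157 ]
side orange 576 [285 119  20  43] [294.7986 141.1771]
pred side seat, fin top [[294.2423 133.8052]
 [297.0907 119.5981]]
rail yaw -8.828570895641423 0.15934766779728612
red 66 [212 156  19   5] [221.2273 157.803 ]
blue 71 [275 162  20   6] [284.493  164.5493]
pred side [[284.3921 165.1604]
 [221.1083 158.1861]]
```

Request:
{"api": "servo_tool", "payload": {"targets": "-1 -0.7 -0.93 -0.06 0 0 0;-1 -0.7 -0.93 -0.06 0 0 0;-1 -0.7 -0.93 -0.06 0 0 0;-1 -0.7 -0.93 -0.06 0 0 0;-1 -0.7 -0.93 -0.06 0 0 0", "grip_force": 20}}

```text
clock: 0.78
eef_pos: [0.269, 0.2411, 0.2588]
eef_rot: [0.52, 3.098, 0.0]
ft_force: [0.7, 1.2, -0.2]
opening: 0.0929
```

Request:
{"api": "servo_tool", "payload": {"targets": "-1 -0.7 -0.93 0 0 0 0;-1 -0.7 -0.93 0 0 0 0;-1 -0.7 -0.93 0 0 0 0;-1 -0.7 -0.93 0 0 0 0;-1 -0.7 -0.93 0 0 0 0"}}

```text
clock: 1.4
eef_pos: [0.3588, -0.0361, 0.2587]
eef_rot: [0.522, 3.098, -0.0]
ft_force: [0.3, 0.9, -0.0]
opening: 0.0929
```

Request:
{"api": "servo_tool", "payload": {"targets": "-1 -0.7 -0.93 0 0 0 -0.017;-1 -0.7 -0.93 0 0 0 -0.017;-1 -0.7 -0.93 0 0 0 -0.017;-1 -0.7 -0.93 0 0 0 -0.017;-1 -0.7 -0.93 0 0 0 -0.017;-1 -0.7 -0.93 0 0 0 -0.017;-1 -0.7 -0.93 0 0 0 -0.017"}}

```text
clock: 2.28
eef_pos: [0.448, -0.3098, 0.2583]
eef_rot: [-0.353, -3.121, -0.001]
ft_force: [0.3, 0.9, -0.1]
opening: 0.0927
```

```bash
python3 - <<'E'
from h import *
s,im=snap('wrist',1);print(s['eef_pos'],s['eef_rot'],R.from_rotvec(s['eef_rot']).as_matrix(),s['ft_force'])
print(wproj(s,[[.4551,-.3129,.11],[.4476,-.3131,.157],[.4901,-.321,.11],[.4201,-.3048,.11]]))
E
```

```text
[ 0.448  -0.3098  0.2583] [-0.3526 -3.1209 -0.0011] [[-0.9748  0.2231 -0.0008]
 [ 0.2231  0.9748  0.0008]
 [ 0.0009  0.0006 -1.    ]] [ 0.3064  0.9105 -0.0518]
[[253.5748 188.5924]
 [251.1463 196.0185]
 [253.5528 221.1993]
 [253.6104 153.7301]]
```

View pics/wrist1.png

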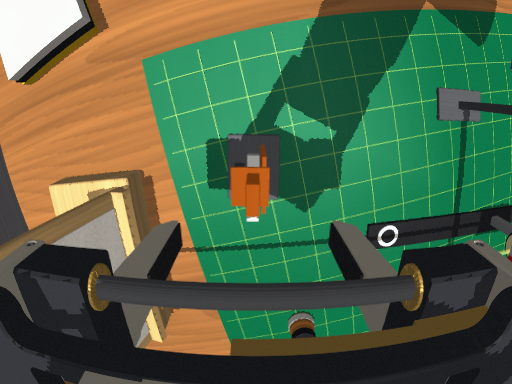

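The wrist view shows the park bar ends at (253,158) and (252,219), as predicted, and the fin on the centre line at u≈253. I'll zoom in to get the fin's position along the bar.

```bash
python3 - <<'E'
from h import *
im=np.load('pics/wrist1.npy')
c=cv2.resize(im[150:225,215:290],None,fx=8,fy=8,interpolation=cv2.INTER_CUBIC)
cv2.imwrite('pics/c2.png',c[:,:,::-1])
E
```

```text
(no output)
```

View pics/c2.png

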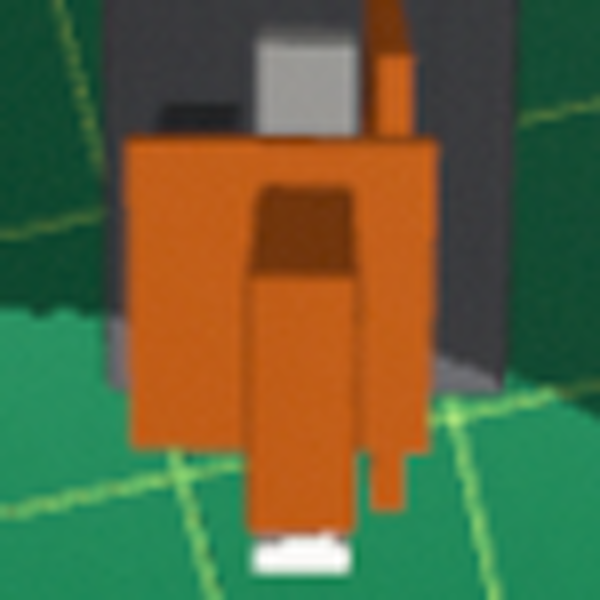

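The fin's top face is at crop rows 272–532, cols 247–355. The saddle top is at rows 138–452, cols 125–437.

```bash
python3 - <<'E'
from h import *
s=dict(eef_pos=np.array([.448,-.3098,.2583]),eef_rot=np.array([-.3526,-3.1209,-.0011]))
f=lambda p:np.array(p)/8+[214.5,149.5]
F=wplane(s,f([(247,272),(357,272),(247,532),(355,532)]),.157)
S=wplane(s,f([(125,138),(437,138),(130,452),(432,452)]),.115)
B=wplane(s,f([(308,38),(302,575)]),.11)
for n,X in(('fin',F),('saddle',S),('bar',B)):
    e=X[-1]-X[-2] if len(X)==4 else None
    a=(X[2]+X[3]-X[0]-X[1])/2 if len(X)==4 else X[1]-X[0]
    print(n,X.mean(0),'len',np.linalg.norm(a),'yaw',np.degrees(np.arctan2(a[1],a[0])), None if e is None else np.linalg.norm(e))
g=(F.mean(0)+S.mean(0))/2;g=np.array([*((F.mean(0)+S.mean(0))/2)[:2],.146]);print(g,to_tool(s,g))
E
```

```text
fin [ 0.4514 -0.3131  0.157 ] len 0.029655362108397282 yaw -13.282481143451426 0.011876022401435381
saddle [ 0.451 -0.316  0.115] len 0.040907217674964504 yaw -13.196283382177732 0.03853793286767126
bar [ 0.4553 -0.3139  0.11  ] len 0.07153946073177257 yaw -13.650892969978248 None
[ 0.4512 -0.3145  0.146 ] [-0.017  -0.0159  0.4492]
```

Request:
{"api": "servo_tool", "payload": {"targets": "-0.4 -0.016 -0.01 0.2 0 0 -0.001;-0.4 -0.016 -0.01 0.4 0 0 -0.001;-0.4 -0.016 -0.01 0.449 0 0 -0.001;-0.4 -0.016 -0.01 0.449 0 0 -0.001;1 -0.016 -0.01 0.449 0 0 -0.001;1 -0.016 -0.01 0.449 0 0 -0.001;1 -0.016 -0.01 0.449 0 0 -0.001;1 -0.016 -0.01 0.449 0 0 -0.001;1 -0.016 -0.01 0.449 0 0 -0.001;1 -0.016 -0.01 0.449 0 0 -0.001", "grip_force": 20}}

```text
clock: 3.58
eef_pos: [0.4516, -0.3138, 0.1464]
eef_rot: [-0.343, -3.123, -0.0]
ft_force: [-0.5, 0.0, 0.9]
opening: 0.0121
```

Request:
{"api": "servo_tool", "payload": {"targets": "1 0 0 -0.2 0 0 0;1 0 0 -0.4 0 0 0;1 0 0 -0.6 0 0 0;1 0 0 -0.74 0 0 0;1 0.08 0.2 -0.74 0 0 0;1 0.1 0.4 -0.74 0 0 0;1 0.11 0.6 -0.74 0 0 0;1 0.11 0.65 -0.74 0 0 0"}}

```text
clock: 4.58
eef_pos: [0.4601, -0.1471, 0.3314]
eef_rot: [-0.339, -3.123, -0.0]
ft_force: [-0.6, 0.2, -1.5]
opening: 0.012
```

Request:
{"api": "servo_tool", "payload": {"targets": "1 0.06 0.2 0 0 0 -0.012;1 0.09 0.4 0 0 0 -0.012;1 0.119 0.6 0 0 0 -0.012;1 0.119 0.651 0 0 0 -0.012;1 0.119 0.651 0 0 0 -0.012;1 0.119 0.651 0 0 0 -0.012"}}

```text
clock: 5.32
eef_pos: [0.4664, 0.0149, 0.3312]
eef_rot: [-0.227, -3.133, 0.001]
ft_force: [-0.1, -0.0, -1.7]
opening: 0.0122
```

```bash
python3 - <<'E'
from h import *
s,im=snap('wrist',2);np.save('pics/s2.npy',s,allow_pickle=True);print(s['eef_pos'],R.from_rotvec(s['eef_rot']).as_matrix(),s['ft_force'],s['opening'])
print(wproj(s,[[.4664,.0162,.17],[.6239,-.0082,.17]]))
for nm,lo,hi in(("red",(0,150,60),(6,255,255)),("blue",(100,120,60),(125,255,255))):
    for a,b,c,q in blobs(rng(im,lo,hi)): print(nm,a,b,c,wplane(s,c,.17)[0])
E
```

```text
[0.4664 0.0149 0.3312] [[-0.9896  0.1439 -0.0004]
 [ 0.1439  0.9896 -0.0003]
 [ 0.0003 -0.0004 -1.    ]] [-0.0832 -0.0306 -1.736 ] 0.012173770238020737
[[256.3645 177.8978]
 [254.9964 300.4884]]
red 26 [448 260   8   9] [451.0769 264.5769] [0.6287 0.2712 0.17  ]
red 63 [250 310   9   7] [254. 313.] [ 0.6448 -0.0126  0.17  ]
blue 565 [491   0  21  36] [503.2673  15.3947] [0.2882 0.3736 0.17  ]
blue 297 [341  65  20  23] [350.6431  75.899 ] [0.3719 0.1284 0.17  ]
blue 484 [250 157  13  40] [255.5537 176.3512] [0.4646 0.0156 0.17  ]
blue 36 [449 257   9  10] [453.3611 261.6667] [0.6247 0.2747 0.17  ]
```

View pics/wrist2.png

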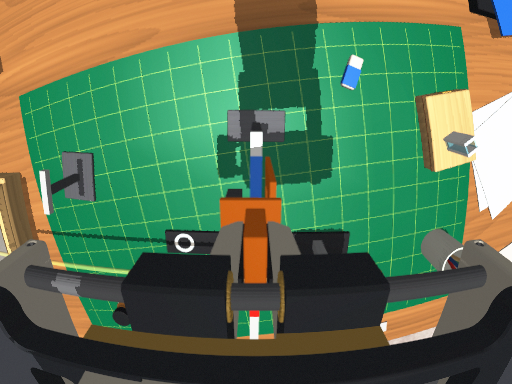

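The wrist view shows the held mask square over the rail, with the blue band at (255,157–197). The rail axis agrees with the top view to about 1 mm. I'll lower it now.

Request:
{"api": "servo_tool", "payload": {"targets": "1 0 0.0035 0.2 0 0 0.0015;1 0 0.0035 0.3 0 0 0.0015;1 0 0.0035 0.4 0 0 0.0015;1 0 0.0035 0.44 0 0 0.0015;1 0 0.0035 0.47 0 0 0.0015;1 0 0.0035 0.49 0 0 0.0015;1 0 0.0035 0.496 0 0 0.0015;1 0 0.0035 0.496 0 0 0.0015"}}

```text
clock: 6.38
eef_pos: [0.4666, 0.017, 0.2077]
eef_rot: [0.24, 3.132, -0.0]
ft_force: [-0.5, 0.7, -1.5]
opening: 0.0122
```

```bash
python3 - <<'E'
from h import *
s,im=snap('side',3);print(s['eef_pos'],s['ft_force'],s['wrist_torque'],R.from_rotvec(s['eef_rot']).as_matrix())
c=cv2.resize(im[110:210,190:320],None,fx=6,fy=6,interpolation=cv2.INTER_CUBIC)
cv2.imwrite('pics/c3.png',c[:,:,::-1])
E
```

```text
[0.4666 0.017  0.2077] [-0.4924  0.6616 -1.4889] [-0.0026  0.019  -0.0102] [[-0.9884  0.1521  0.0005]
 [ 0.1521  0.9884 -0.0001]
 [-0.0005  0.     -1.    ]]
```

View pics/c3.png

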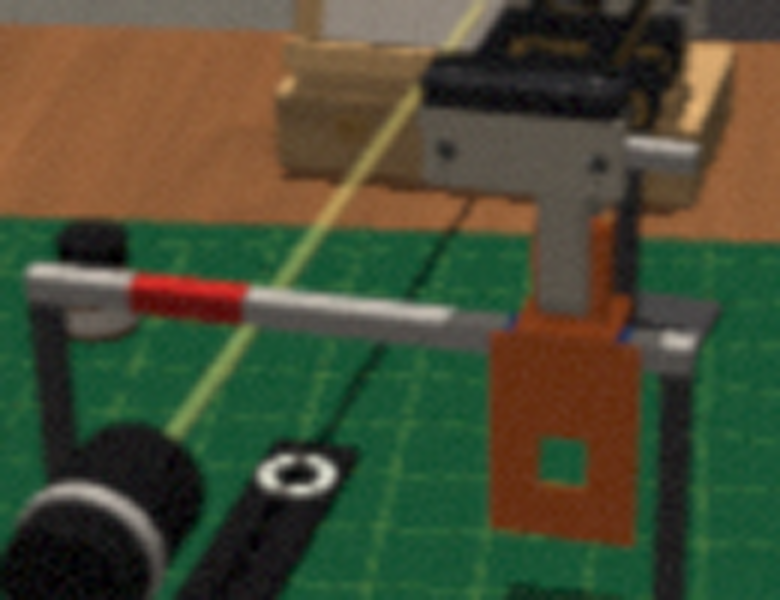

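The side crop shows the saddle astride the rail at the blue band, with blue visible at both ends. I'll seat it and hold briefly.

Request:
{"api": "servo_tool", "payload": {"targets": "1 0 0 0.004 0 0 0;1 0 0 0.006 0 0 0;1 0 0 0.007 0 0 0;1 0 0 0.007 0 0 0"}}

```text
clock: 6.92
eef_pos: [0.4666, 0.017, 0.2063]
eef_rot: [0.24, 3.132, 0.0]
ft_force: [-2.7, 0.2, 7.6]
opening: 0.0124
```

Request:
{"api": "servo_tool", "payload": {"targets": "1 -0.02 0 -0.003 0 0 0;1 -0.08 0 -0.003 0 0 0;1 -0.15 0 -0.003 0 0 0;1 -0.22 0 -0.003 0 0 0;1 -0.29 0 -0.003 0 0 0;1 -0.36 0 -0.003 0 0 0;1 -0.43 0 -0.003 0 0 0;1 -0.5 0 -0.003 0 0 0;1 -0.57 0 -0.003 0 0 0;1 -0.62 0 -0.003 0 0 0;1 -0.63 0 -0.003 0 0 0;1 -0.63 0 -0.003 0 0 0"}}

```text
clock: 8.43
eef_pos: [0.6227, -0.0071, 0.2064]
eef_rot: [0.24, 3.132, -0.0]
ft_force: [1.0, -0.2, 2.2]
opening: 0.0116
```

```bash
python3 - <<'E'
from h import *
s,im=snap('side',4);print(s['eef_pos'],s['ft_force'],s['wrist_torque'],s['opening'])
c=cv2.resize(im[130:190,190:270],None,fx=9,fy=9,interpolation=cv2.INTER_CUBIC)
cv2.imwrite('pics/c4.png',c[:,:,::-1])
E
```

```text
[ 0.6227 -0.0071  0.2064] [ 1.0231 -0.2306  2.2444] [-0.0589 -0.1379  0.0371] 0.011648784363366567
```

View pics/c4.png

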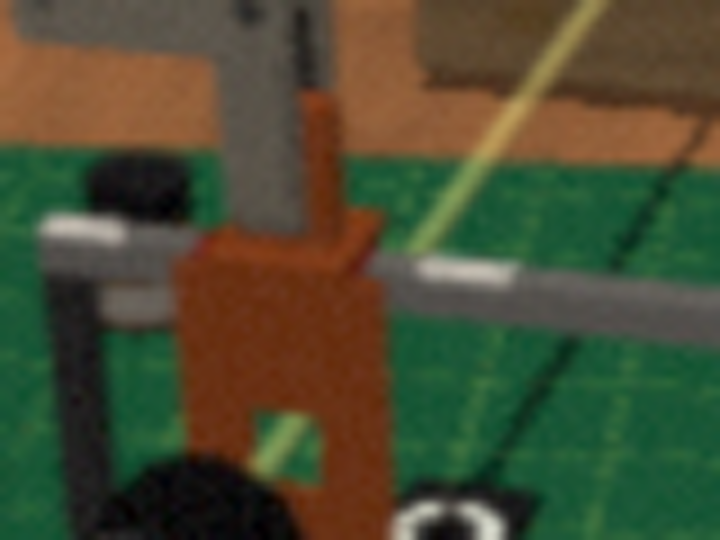

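The saddle covers the red band with a sliver of red at each end. I'll quantify the offset by casting the plate's edges and the red band's edges (same camera) onto their vertical planes.

```bash
python3 - <<'E'
from h import *
Rd=np.array([.6239,-.0082,.17]);a=np.radians(-8.83);X=np.array([np.cos(a),np.sin(a),0]);Y=np.array([-X[1],X[0],0])
def vp(uv,off):
    o,d=ray('side',uv);t=((Rd-o)@Y+off)/(d@Y);P=o+d*t[:,None]-Rd;return np.c_[P@X,P[:,2]]
im0=np.load('pics/side0.npy');im4=np.load('pics/side4.npy')
def edges(m,u0,u1,rows):
    out=[]
    for v in rows:
        u=np.where(m[v,u0:u1]>0)[0]+u0
        if len(u)>3: out.append([(u.min()+u.max())/2,v,u.max()-u.min()+1])
    return np.array(out)
m=rng(im0,(0,150,60),(6,255,255));e=edges(m,200,245,range(155,162));x=vp(e[:,:2],6);print('red',np.c_[e,x*1000])
m=rng(im4,(5,150,50),(18,255,255));e=edges(m,200,245,range(158,176,2));x=vp(e[:,:2],13);print('plate',np.c_[e,x*1000])
for nm,im in(('top',snap('top',4)[1]),):
    for lo,hi in(((0,150,70),(4,255,255)),((5,150,70),(18,255,255))):
        for A,b,c,q in blobs(rng(im,lo,hi),4):
            if 260<c[0]<300 and 110<c[1]<180: print(A,b,c,plane('top',c,.17))
E
```

```text
red [[  217.       156.         9.     -2409.0834  3150.7743]
 [  221.       157.        19.     -2348.9935  3159.7884]
 [  221.       158.        19.     -2350.007   3175.8239]
 [  220.5      159.        18.     -2358.6727  3192.7943]
 [  220.5      160.        18.     -2359.7024  3208.9238]
 [  220.5      161.        18.     -2360.7349  3225.0969]]
plate [[  220.       158.        19.     -5128.1259  6884.545 ]
 [  219.       160.        21.     -5169.3907  6965.1246]
 [  220.5      162.        22.     -5119.7906  7035.4231]
 [  220.5      164.        22.     -5124.7132  7112.5334]
 [  220.5      166.        24.     -5129.6626  7190.0637]
 [  221.       168.        23.     -5116.2954  7265.748 ]
 [  221.       170.        23.     -5121.247   7344.0928]
 [  221.       172.        23.     -5126.2258  7422.8678]
 [  221.5      174.        22.     -5112.7453  7499.6992]]
```

The plane offset was in mm instead of m. Rerunning with that fixed.

```bash
python3 - <<'E'
from h import *
Rd=np.array([.6239,-.0082,.17]);a=np.radians(-8.83);X=np.array([np.cos(a),np.sin(a),0]);Y=np.array([-X[1],X[0],0])
def vp(uv,off):
    o,d=ray('side',uv);t=((Rd-o)@Y+off)/(d@Y);P=o+d*t[:,None]-Rd;return np.c_[P@X,P[:,2]]*1000
f=lambda x,y:(190+x/9-.5,130+y/9-.5)
print('red L,R',vp(np.array([[211.5,159],[229.5,160.5],[211.5,158],[230.5,158]]),.006))
print('plate L,R',vp([f(180,330),f(388,330),f(187,430),f(391,430)],.013))
print('window',vp([f(255,450),f(324,455)],.013))
E
```

```text
red L,R [[ 23.1008  -1.9874]
 [-23.8593  -0.6008]
 [ 22.8915   0.7897]
 [-26.7984   6.5426]]
plate L,R [[ 26.9949 -18.8541]
 [-33.6522 -11.4397]
 [ 27.3634 -50.3775]
 [-33.0141 -42.4502]]
window [[  7.4343 -54.1319]
 [-12.9575 -53.0062]]
```

The plate centre is at about −3.0 mm and the red centre at about −0.7 mm along the rail. I'll slide on 2.3 mm and release.

Request:
{"api": "servo_tool", "payload": {"targets": "1 -0.005 0 0 0 0 0;1 -0.009 0 0 0 0 0;1 -0.009 0 0 0 0 0;0.4 -0.009 0 0 0 0 0;0.2 -0.009 0 0 0 0 0;0.2 -0.009 0 0 0 0 0;0.2 -0.009 0 0 0 0 0;0.2 -0.009 0 0 0 0 0"}}

```text
clock: 9.52
eef_pos: [0.6243, -0.0073, 0.2064]
eef_rot: [0.24, 3.132, 0.0]
ft_force: [0.6, -0.5, 1.2]
opening: 0.0372
```

Request:
{"api": "servo_tool", "payload": {"targets": "0.2 0 0 -0.05 0 0 0;0.2 0 0 -0.2 0 0 0;0 0 0 -0.4 0 0 0;-0.3 0 0 -0.5 0 0 0;-0.3 0.1 0.2 -0.5 0 0 0;-0.3 0.2 0.4 -0.5 0 0 0;-0.5 0.3 0.6 -0.5 0 0 0;-1 0.4 0.8 -0.5 0 0 0;-1 0.42 0.9 -0.5 0 0 0"}}

```text
clock: 10.65
eef_pos: [0.5536, 0.2335, 0.3327]
eef_rot: [0.236, 3.132, 0.001]
ft_force: [0.4, -0.5, 0.4]
opening: 0.085
```

```bash
python3 - <<'E'
from h import *
s,im=snap('side',5);_,it=snap('top',5);s,iw=snap('wrist',5);print(s['eef_pos'],R.from_rotvec(s['eef_rot']).as_matrix(),s['ft_force'])
can=np.zeros((600,800,3),np.uint8)
can[:300,:400]=cv2.resize(im[130:190,190:270],None,fx=5,fy=5,interpolation=2)
can[:300,400:800]=cv2.resize(it[115:175,245:325],None,fx=5,fy=5,interpolation=2)
can[300:,:400]=cv2.resize(iw,(400,300),interpolation=cv2.INTER_AREA)
print(wproj(s,[.475,.365,.1]))
can[300:,400:]=cv2.resize(it[190:250,110:190],None,fx=5,fy=5,interpolation=2)
cv2.imwrite('pics/c5.png',can[:,:,::-1])
E
```

```text
[0.5543 0.2332 0.3323] [[-0.9888  0.1493  0.001 ]
 [ 0.1493  0.9888  0.0007]
 [-0.0008  0.0008 -1.    ]] [ 0.3783 -0.1693  0.4889]
[[347.7589  90.1661]]
```

View pics/c5.png

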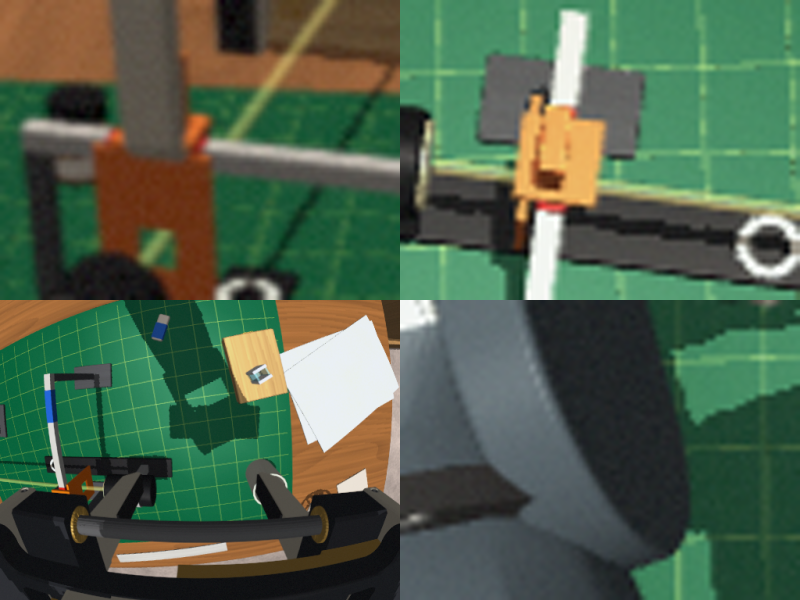

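The top crop shows equal red slivers at both ends of the saddle, so the mask is centred and upright. The wrist view shows the cuvette at about (333,95). I'll move over it and turn toward its frosted faces.

Request:
{"api": "servo_tool", "payload": {"targets": "-1 0.08 0.1 0 0 0 0.028;-1 0.16 0.2 0.05 0 0 0.056;-1 0.24 0.3 0.1 0 0 0.084;-1 0.32 0.4 0.15 0 0 0.112;-1 0.388 0.455 0.2 0 0 0.14;-1 0.388 0.455 0.25 0 0 0.162;-1 0.388 0.455 0.25 0 0 0.162;-1 0.388 0.455 0.25 0 0 0.162"}}

```text
clock: 11.8
eef_pos: [0.4769, 0.3576, 0.2697]
eef_rot: [1.733, 2.62, 0.001]
ft_force: [0.1, 0.2, 1.2]
opening: 0.0929
```

```bash
python3 - <<'E'
from h import *
s,im=snap('wrist',6);print(s['eef_pos'],s['eef_rot'],s['joint_positions'],R.from_rotvec(s['eef_rot']).as_matrix())
np.save('pics/s6.npy',np.r_[s['eef_pos'],s['eef_rot']])
u,v=wproj(s,[.475,.362,.1])[0];u0,v0=int(u)-40,int(v)-35;print(u0,v0)
c=cv2.resize(im[max(v0,0):v0+75,u0:u0+90],None,fx=8,fy=8,interpolation=cv2.INTER_CUBIC)
cv2.imwrite('pics/c6.png',c[:,:,::-1])
E
```

```text
[0.4769 0.3576 0.2697] [1.7328 2.62   0.0011] [ 0.5653  0.4103  1.4979 -0.0001  1.2326  0.1632] [[-0.3914  0.9202  0.0007]
 [ 0.9202  0.3914  0.0003]
 [ 0.      0.0008 -1.    ]]
214 136
```

View pics/c6.png

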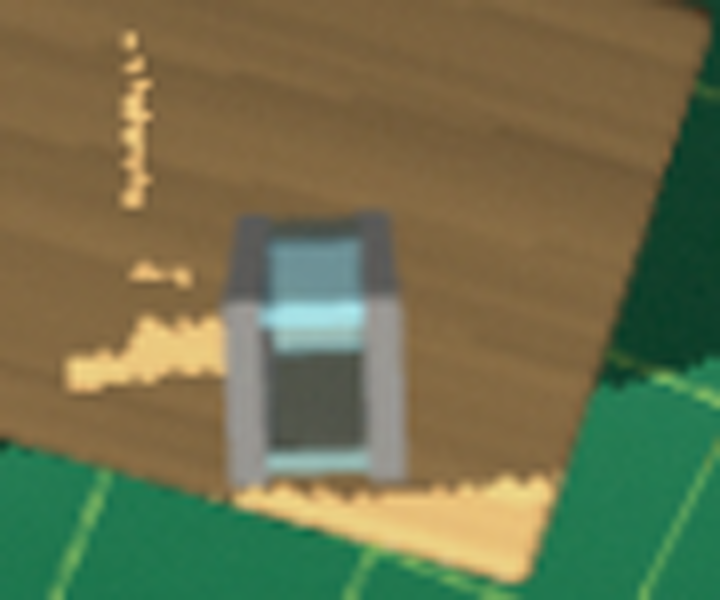

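The cuvette's top rim corners are at crop (222,302), (402,298), (232,488) and (407,480). The frosted walls lie left and right, across the jaws as wanted.

```bash
python3 - <<'E'
from h import *
a=np.load('pics/s6.npy');s=dict(eef_pos=a[:3],eef_rot=a[3:])
f=lambda p:np.array(p)/8+[213.5,135.5]
C=wplane(s,f([(222,302),(402,298),(232,488),(407,480)]),.1)
b=wplane(s,f([(232,216),(392,212)]),.1)
ex=(C[1]+C[3]-C[0]-C[2])/2;ey=(C[2]+C[3]-C[0]-C[1])/2;m=C.mean(0)
print(C,m,'w',np.linalg.norm(ex),'l',np.linalg.norm(ey),'yaw x',np.degrees(np.arctan2(ex[1],ex[0])),'y',np.degrees(np.arctan2(ey[1],ey[0])),np.degrees(np.arctan2(.3914,.9202)))
print(to_tool(s,[*m[:2],.081]))
print('top proj',proj('top',C))
E
```

```text
[[0.4625 0.355  0.1   ]
 [0.4846 0.365  0.1   ]
 [0.4738 0.3312 0.1   ]
 [0.4955 0.3417 0.1   ]] [0.4791 0.3482 0.1   ] w 0.024190942419270806 l 0.026062912304827945 yaw x 25.02831673339785 y -64.84094788705575 23.04210261374088
[-0.0379 -0.007   0.7547]
top proj [[132.28   219.0473]
 [128.435  210.3601]
 [141.6798 214.3564]
 [137.6148 205.8364]]
```

Request:
{"api": "servo_tool", "payload": {"targets": "-1 -0.038 -0.007 0.15 0 0 -0.0055;-0.6 -0.038 -0.007 0.35 0 0 -0.0055;-0.4 -0.038 -0.007 0.55 0 0 -0.0055;-0.4 -0.038 -0.007 0.7 0 0 -0.0055;-0.4 -0.038 -0.007 0.755 0 0 -0.0055;-0.4 -0.038 -0.007 0.755 0 0 -0.0055;0.3 -0.038 -0.007 0.755 0 0 -0.0055;1 -0.038 -0.007 0.755 0 0 -0.0055;1 -0.038 -0.007 0.755 0 0 -0.0055;1 -0.038 -0.007 0.755 0 0 -0.0055;1 -0.038 -0.007 0.755 0 0 -0.0055;1 -0.038 -0.007 0.755 0 0 -0.0055", "grip_force": 12}}

```text
clock: 13.35
eef_pos: [0.4784, 0.3488, 0.0803]
eef_rot: [1.69, 2.648, 0.0]
ft_force: [-0.7, -0.6, 3.2]
opening: 0.024
```

Request:
{"api": "servo_tool", "payload": {"targets": "1 0 0 -0.04 0 0 0;1 0 0 -0.16 0 0 0;1 0 0 -0.32 0 0 0;1 0 0 -0.48 0 0 0;1 0 0 -0.64 0 0 0;1 0 0 -0.8 0 0 0;1 0 0 -0.88 0 0 0;1 0 0 -0.88 0 0 0"}}

```text
clock: 14.35
eef_pos: [0.4786, 0.349, 0.3018]
eef_rot: [1.689, 2.647, 0.004]
ft_force: [-0.1, 0.8, -1.2]
opening: 0.024
```

Request:
{"api": "servo_tool", "payload": {"targets": "1 -0.1 -0.02 0 0 0 0;1 -0.25 -0.045 0 0 0 0;1 -0.42 -0.075 0 0 0 0;1 -0.58 -0.104 0 0 0 0;1 -0.74 -0.132 0 0 0 0;1 -0.9 -0.16 0 0 0 0;1 -0.978 -0.175 0 0 0 0"}}

```text
clock: 15.22
eef_pos: [0.5415, 0.107, 0.299]
eef_rot: [-1.691, -2.646, 0.002]
ft_force: [-0.1, -0.6, -0.3]
opening: 0.0242
```

Request:
{"api": "servo_tool", "payload": {"targets": "1 -0.1 -0.02 0 0 0 0.012;1 -0.25 -0.045 0 0 0 0.026;1 -0.42 -0.075 0 0 0 0.042;1 -0.58 -0.104 0 0 0 0.058;1 -0.74 -0.132 0 0 0 0.074;1 -0.9 -0.16 0 0 0 0.088;1 -0.978 -0.175 0 0 0 0.0937;1 -0.978 -0.175 0 0 0 0.0937;1 -0.978 -0.175 0 0 0 0.0937"}}

```text
clock: 16.35
eef_pos: [0.6047, -0.1302, 0.3]
eef_rot: [-2.383, -2.046, -0.0]
ft_force: [0.1, -0.2, -0.8]
opening: 0.0242
```

```bash
python3 - <<'E'
from h import *
s,im=snap('wrist',7);M=R.from_rotvec(s['eef_rot']).as_matrix();print(s['eef_pos'],M,s['ft_force'],s['opening'])
print('yaw y',np.degrees(np.arctan2(M[1,1],M[0,1])))
# ring from top0 at z .008
it=np.load('pics/top0.npy');g=((it.min(2)>140)&(np.indices(it.shape[:2])[1]>305)&(np.indices(it.shape[:2])[1]<332)&(np.indices(it.shape[:2])[0]>153)&(np.indices(it.shape[:2])[0]<175)).astype(np.uint8)
p=np.argwhere(g)[:,::-1].astype(np.float32);(c,rad)=cv2.minEnclosingCircle(p);print('ring',c,rad,plane('top',c,.008))
is0=np.load('pics/side0.npy');g=is0[180:200,225:255].min(2)>150;p=np.argwhere(g)[:,::-1]+[225,180];b=(p.min(0)+p.max(0))/2;print(b,plane('side',b,.008),plane('side',p.mean(0),.008))
Rd=np.array([.6239,-.0082]);a=np.radians(-8.83);print('spot',Rd-.125*np.array([-np.sin(a),np.cos(a)]))
E
```

```text
[ 0.6047 -0.1302  0.3   ] [[ 0.1513  0.9885 -0.0003]
 [ 0.9885 -0.1513  0.0005]
 [ 0.0004 -0.0004 -1.    ]] [ 0.144  -0.2195 -0.8173] 0.02420298982712211
yaw y -8.704949754642447
ring (318.3333435058594, 163.8333282470703) 6.3356242179870605 [[ 0.6048 -0.1318  0.008 ]]
[239.  188.5] [[ 0.6056 -0.1378  0.008 ]] [[ 0.6043 -0.1358  0.008 ]]
spot [ 0.6047 -0.1317]
```

Request:
{"api": "servo_tool", "payload": {"targets": "1 -0.007 0 0.12 0 0 0;1 -0.007 0 0.25 0 0 0;1 -0.007 0 0.38 0 0 0;1 -0.007 0 0.5 0 0 0;1 -0.007 0 0.6 0 0 0;1 -0.007 0 0.67 0 0 0;1 -0.007 0 0.699 0 0 0;1 -0.007 0 0.699 0 0 0;1 -0.007 0 0.699 0 0 0;1 -0.007 0 0.699 0 0 0"}}

```text
clock: 17.65
eef_pos: [0.6049, -0.1334, 0.1261]
eef_rot: [2.385, 2.043, 0.001]
ft_force: [0.3, -0.1, -0.4]
opening: 0.0239
```

```bash
python3 - <<'E'
from h import *
s,im=snap('side',8);_,it=snap('top',8);_,iw=snap('wrist',8);M=R.from_rotvec(s['eef_rot']).as_matrix();print(s['eef_pos'],np.degrees(np.arctan2(M[1,1],M[0,1])),s['ft_force'],s['opening'],s['clock'])
print('expected cell centre/top/bottom side',proj('side',[[.6047,-.1317,z] for z in(.115,.145,.085)]),'wrist',wproj(s,[.6047,-.1317,.145]))
can=np.zeros((600,800,3),np.uint8)
can[:300,:400]=cv2.resize(im[130:205,190:290],None,fx=4,fy=4,interpolation=2)
can[:300,400:800]=cv2.resize(it[105:180,245:345],None,fx=4,fy=4,interpolation=2)
can[300:,:400]=cv2.resize(iw[150:300,155:355],None,fx=2,fy=2,interpolation=2)
can[300:,400:]=cv2.resize(it[60:285,110:410],(400,300))
cv2.imwrite('pics/c8.png',can[:,:,::-1])
E
```

```text
[ 0.6049 -0.1334  0.1261] -8.824861265324788 [ 0.2993 -0.1125 -0.3555] 0.023907375563071605 17.65
expected cell centre/top/bottom side [[237.4963 156.4035]
 [237.0536 146.5584]
 [237.928  166.0039]] wrist [[253.0951 269.5358]]
```

View pics/c8.png

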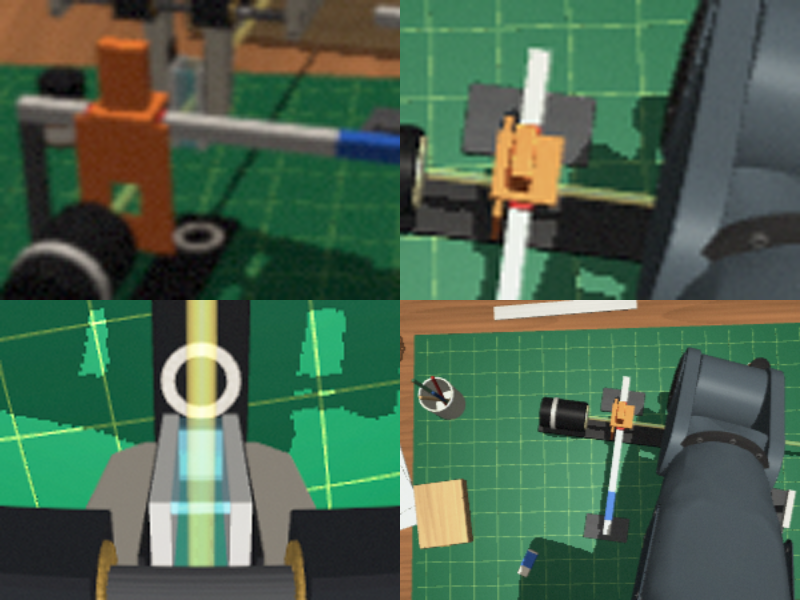

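The final views show the mask on the red band with slivers of red at both ends. The cuvette is upright between the pads on its white faces, with the beam down its middle over the ring. Handing in.

```bash
python3 -c "
from bench import order,r
print(r.read_state()['joint_vel']);print(order.hand_in())"
```

```text
[ 0.00169626  0.00293083  0.00293529  0.00067778 -0.00350976 -0.00079604]
the job is handed in; nothing more can be done
None
```

I hooked the mask over the rail at the blue band, slid it along the rail without lifting it, and released it on the red band. The cuvette is gripped by its frosted faces only and held in the beam over the ring. I handed the job in at about 17.7 s; it reported no verdict.

**Mask:** the last top view shows red at both ends of the saddle. I estimate it is within about 1 mm of centre, though at that scale it is a pixel-level estimate.

**Cuvette:** the estimated centre is within about 2 mm of the target along the beam, 1 mm in height and 1 mm sideways. It is upright, and its clear faces are within about 1° of square to the beam. The grip opening reads 23.9 mm, which matches the 24 mm cuvette.

**Disagreement:** two camera views of the ring differed by about 4–6 mm along the beam. I used the top view because it matched the red band plus 125 mm; the difference is inside the 15 mm tolerance.

I viewed 10 pictures in all.

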